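# Draw the hub check slide out to its stop and bolt it there

### The arm

A 6-joint arm with a two-finger parallel gripper is mounted at the origin on a cart in front of the work surface, level with it; the furniture and walls round the work are solid. World frame = base frame: x ahead of the robot, y to its left, z up, the work surface at z = 0. Lengths are in m, angles in rad, forces in N, time in s.
With the tool pointing down it reaches from about 0.275 to 0.725 m from the base axis. Payload 5.6 kg.
Tool frame: the origin (TCP) lies midway between the tips of the shut fingers; the grasp point (between the pads) lies 19 mm behind it (tcp_to_grasp is the distance from the TCP to the grasp point, in m); z points along the fingers, y is the line along which they close (so a half turn about z gives the same grasp; the last joint's range is limited). The gripper opens to 85 mm and grips with 20 to 120 N. Pads are 22 mm wide; open, the fingers measure 114 mm over their backs; the gripper's body (76 mm by 85 mm) begins 54 mm behind the grasp point. The pads swing forward as they close: fully open they stand 13 mm farther back than shut.
Start: joints at [1.391, 0.255, 0.108, 0, -1.424, -0.285], TCP at [0.247, 0.492, 0.231] pointing down, gripper open.
Joint ranges: [-2.95, 2.95], [-1.21, 1.97], [-1.09, 1.5], [-2.87, 1.71], [-2.94, -0.07], [-3.05, 3.05]. Speed limits (rad/s): [2.57, 2.57, 3.14, 3.14, 3.14, 3.14].

### API

Orientations are given as a 3x3 rotation matrix whose columns are the frame's x, y, z axes.
In Python, from station import state, capture, calibration, sign_off, tcp_to_grasp gives the robot as it stands. The module is installed in compiled form; this text tells all that it offers.
- The arm moves only by the shell command python3 -m handwheel [OPENING] [FORCE], which reads ROWS from standard input. ROWS is a JSON list of rows, 1 to 10 of them, each an object with the fields sx, sy, sz (the shift in m), ax, ay, az (a rotation vector in rad); a field left out counts as zero; each row shifts and turns the commanded pose from where the row before left it, along the tool's axes as they then stand; what a row does not reach is not made up. A row lasts 1/10 s, in which the tool goes at most 0.05 m and 0.15 rad, less where a joint would pass 70% of its speed; a pose out of reach is approached as far as the arm can. OPENING is the finger opening in m, set as the command begins (- or left out keeps the last). The fingers move at their own pace and stop on an object; FORCE is the grip in N (left out, the last holds). Time passes only in rows, so rows that do not move let the fingers close. It prints the time, the measured TCP pose, the force, the opening and the grip force at its end. Input that does not fit is refused with a message, and nothing moves.
- state(): the state, without advancing time (a new reading comes with each control period).
- capture(name): name is "side" or "top"; returns the picture (384x512x3 uint8, red, green, blue); there is no depth.
- calibration(name): a dict with "camera_matrix" (3x3 intrinsics, pixels), "R" (3x3) and "t" (3): a world point X has camera coordinates R X + t. Camera axes: x right, y down, z forward; pixel columns grow to the right and rows downward; lengths in m; the calibration is good to about 2 mm. A picture is of the moment at which its call begins. calibration takes no time and is no camera call.
- sign_off(): hands the job in; it is judged then, once.
The state is a dict: "clock": time; "qpos": joint angles; "qd": joint speeds; "tau": joint torques, N m; "position": TCP position; "ee_rot": TCP orientation; "ft_force": force on the tool from outside, world axes, zero at the start; "torque": the same for the moment, N m; "finger_gap": finger opening in m; "grasp_force": force on a finger pad.
Only numpy, scipy, OpenCV 4.12 (cv2) and the standard library are available. Lean on these libraries where they do the work, as an engineer would, in place of code of your own. Each camera call takes 0.05 s, during which the arm holds its last target. There are 200 camera calls.

### The job

The two hubs under the sensor bridge have been checked and are to be unloaded. Using a fingertip only, draw the slide's cross bolt fully out by its red tab, hook the blue pull lip from behind and draw the carriage out to its front stop, then push the bolt fully home again so that the carriage is locked in the out position. Do not pinch the lip or the tab, do not touch the two hubs and keep them standing in their nest, and leave the other things on the bench as they are.

Things in the scene. Friction and masses are not known exactly. Their poses are not given: they have to be found in the camera images.
- station: two-hub sensor check station fixed to the bench: grey base 200 x 172 x 10 mm, two rails, a grey sensor bridge. Origin on the bench; z up, x along the rails from the front (pull lip) to the back (bridge), y to the left seen from the front. Bridge: x 35 to 100, y -84 to 84 mm, top 127 mm high. Bolt guide (dark steel, right side): x -43 to -17, y -83 to -61 mm, top 38 mm high.
- slide (a joint): aluminium carriage on the rails: 0 = home under the bridge, 0.100 m = out at its front stop (moves along the station's -x, cannot rise, stays where left, drags about 3 N). Plate 160 x 104 mm, top 31 mm above the bench. Two 14 mm wide notches in its right edge, 100 mm apart, take the bolt at home and at the front stop.
- lip_back (a point): rear half of the carriage's upright blue pull lip, a bar 6 mm thick and 104 mm wide at the carriage's front edge, from 31 to 62 mm above the bench. Origin at the middle of its rear face (the face to hook), 46 mm above the bench; axes as the station's. Behind it (+x) the carriage is bare over its whole width for 86 mm, up to the hub nest.
- lip_front (a point): front half of the same lip. Origin at the middle of its front face, 6 mm in front of lip_back's origin.
- bolt (a joint): cross bolt that locks the carriage: 0 = fully in (station's +y), through a notch of the carriage; 0.016 m = fully out (station's -y), carriage free from about 0.011. Slides straight between two stops, stays where left, drags about 2.5 N, and goes fully in only when a notch stands before it (within 2 mm).
- tab_inner (a point): inner half (carriage side) of the bolt's red upright thumb tab: 6 mm thick, 26 mm wide along the station's x, from 20 to 68 mm above the bench. Origin at the middle of its inner face, 44 mm above the bench; axes as the station's. Between it and the carriage stand the bolt and its guide, up to 38 mm high; above that the space is free.
- tab_outer (a point): outer half of the same tab. Origin at the middle of its outer face, 6 mm from tab_inner's origin towards the station's -y; free space outside it.
- hub_left: black flanged hub, 41 mm dia, 39 mm tall, standing upright in the left bore of the carriage's black nest (36 mm bore, 10 mm deep; the nest spans 86 to 136 mm behind the lip's rear face). Origin at the middle of its underside, which rests on the carriage plate; top 70 mm above the bench.
- hub_right: the same kind of hub in the right bore of the nest.
- spare_hub_1: spare black flanged hub (41 mm dia, 39 mm tall) standing on the bench; leave it alone
- spare_hub_2: second spare black flanged hub, same size, standing on the bench; leave it alone
- mandrel: grey turned steel mandrel, 41 x 40 x 52 mm, standing on the bench by the press; leave it alone
- driver: torque screwdriver with a red handle, 188 x 34 x 32 mm, lying near the bench's front edge; leave it alone
- hex_key: black hex key, 88 x 31 x 6 mm, lying near the bench's front edge; leave it alone

How it is judged:
By the outcome, as a careful person would: the job done as asked, in the order asked, and still so for the second after the job is handed in, with the robot touching nothing.
It also fails if it takes over 43 s, if anything falls off the work surface, if the arm or the gripper's body presses on something with over 40 N, if the wrist force passes 120 N, or if a joint passes its speed limit or range.

## Working session

There is one attempt and no reset: what is moved stays moved. The work goes in short steps, Python scripts to look and compute and a shell command to move; the robot and the scene stay as the last step left them, time stands still between calls to the robot, and variables do not carry over. Pictures are saved under pics/ and viewed, at most 10 in all, crops included, and the job is handed in when it is done.

```bash
mkdir -p pics
python3 - <<'E'
from station import *
import cv2,numpy as np
for n in("side","top"):
    c=calibration(n);print(n,np.round(c["camera_matrix"],1).tolist(),np.round(c["R"],3).tolist(),np.round(c["t"],3).tolist())
    cv2.imwrite(f"pics/{n}0.png",capture(n)[:,:,::-1])
s=state();print(s["clock"],s["position"],s["ee_rot"],s["finger_gap"],tcp_to_grasp)
E
```

```text
side [[485.4, 0.0, 247.5], [0.0, 485.4, 197.7], [0.0, 0.0, 1.0]] [[-0.182, -0.983, 0.01], [-0.439, 0.072, -0.896], [0.88, -0.168, -0.445]] [-0.251, 0.308, 0.546]
top [[442.8, 0.0, 254.6], [0.0, 442.8, 193.4], [0.0, 0.0, 1.0]] [[0.014, -1.0, 0.023], [-0.995, -0.017, -0.103], [0.104, -0.022, -0.994]] [-0.353, 0.479, 0.99]
0.1 [0.24630176 0.4912871  0.23048371] [[ 8.93889144e-01 -4.48287545e-01 -6.89890896e-04]
 [-4.48288068e-01 -8.93887799e-01 -1.55247598e-03]
 [ 7.92705888e-05  1.69701128e-03 -9.99998557e-01]] 0.08553561091973746 0.0187
```

View pics/top0.png

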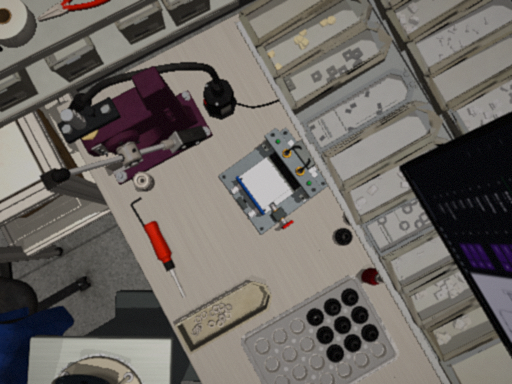

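View pics/side0.png

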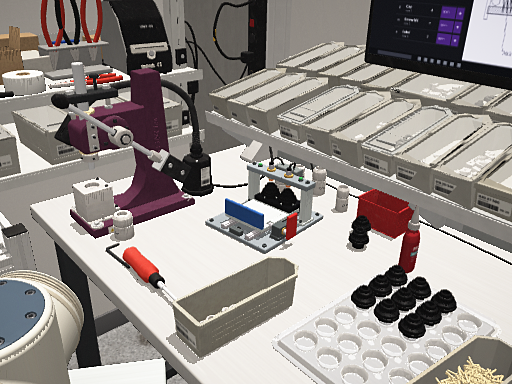

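The top view shows the blue lip near (250,197) and the red tab near (287,225). In the side view they are near (245,213) and (292,228). I'll zoom in and measure by colour.

```bash
cat > h.py <<'E'
import cv2,numpy as np
from station import *
def mask(im,col,box):
    h=cv2.cvtColor(im,cv2.COLOR_RGB2HSV);H,S,V=[h[...,i].astype(int) for i in range(3)]
    m=((abs(H-108)<14)&(S>120)&(V>50)) if col=="blue" else (((H<8)|(H>172))&(S>140)&(V>70))
    o=np.zeros(m.shape,np.uint8);x0,y0,x1,y1=box;o[y0:y1,x0:x1]=m[y0:y1,x0:x1]
    n,l,s,c=cv2.connectedComponentsWithStats(o)
    k=1+np.argmax(s[1:,4]);return (l==k).astype(np.uint8)
def ray(n,uv):
    c=calibration(n);R,t=np.array(c["R"]),np.array(c["t"])
    d=R.T@np.linalg.inv(c["camera_matrix"])@[uv[0],uv[1],1];return -R.T@t,d/np.linalg.norm(d)
def plane(n,uv,z):
    o,d=ray(n,uv);return o+d*(z-o[2])/d[2]
def tri(a,b):
    (o,d),(p,e)=ray("top",a),ray("side",b)
    s=np.linalg.lstsq(np.c_[d,-e],p-o,rcond=None)[0];A,B=o+d*s[0],p+e*s[1]
    return (A+B)/2,np.linalg.norm(A-B)
def proj(n,X):
    c=calibration(n);p=np.array(c["camera_matrix"])@(np.array(c["R"])@X+c["t"]);return p[:2]/p[2]
E
python3 - <<'E'
from h import *
T,S=[cv2.imread(f"pics/{n}0.png")[:,:,::-1].copy() for n in("top","side")]
for n,im,b in(("top",T,(210,120,330,240)),("side",S,(200,180,330,260))):
    for c in("blue","red"):
        m=mask(im,c,b);k=max(cv2.findContours(m,0,2)[0],key=cv2.contourArea)
        print(n,c,m.sum(),cv2.approxPolyDP(k,1.5,True)[:,0].tolist(),np.round(cv2.boxPoints(cv2.minAreaRect(k)),1).tolist())
a=cv2.resize(T[120:240,210:335],None,fx=4.8,fy=4.8,interpolation=2)
cv2.imwrite("pics/tc.png",a[:,:,::-1])
a=cv2.resize(S[130:255,195:335],None,fx=4.5,fy=4.5,interpolation=2)
cv2.imwrite("pics/sc.png",a[:,:,::-1])
E
```

```text
top blue 132 [[237, 176], [237, 180], [263, 214], [263, 211]] [[235.0, 177.5], [237.60000610351562, 175.60000610351562], [264.3999938964844, 213.0], [261.79998779296875, 214.8000030517578]]
top red 35 [[292, 221], [283, 225], [283, 228]] [[281.6000061035156, 225.89999389648438], [291.1000061035156, 219.60000610351562], [292.79998779296875, 222.1999969482422], [283.29998779296875, 228.5]]
side blue 611 [[225, 199], [226, 213], [262, 228], [262, 214]] [[219.8000030517578, 210.3000030517578], [225.89999389648438, 197.10000610351562], [267.5, 216.1999969482422], [261.3999938964844, 229.39999389648438]]
side red 241 [[295, 212], [287, 217], [287, 239], [295, 234], [297, 213]] [[285.0, 238.89999389648438], [287.0, 211.39999389648438], [297.1000061035156, 212.10000610351562], [295.1000061035156, 239.60000610351562]]
```

View pics/tc.png

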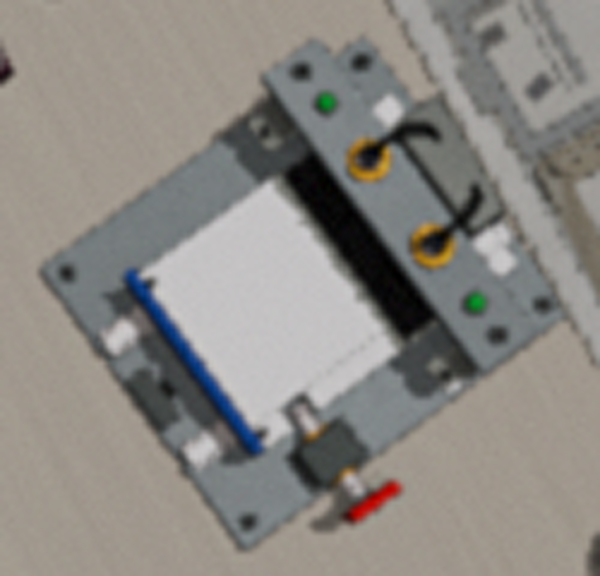

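View pics/sc.png

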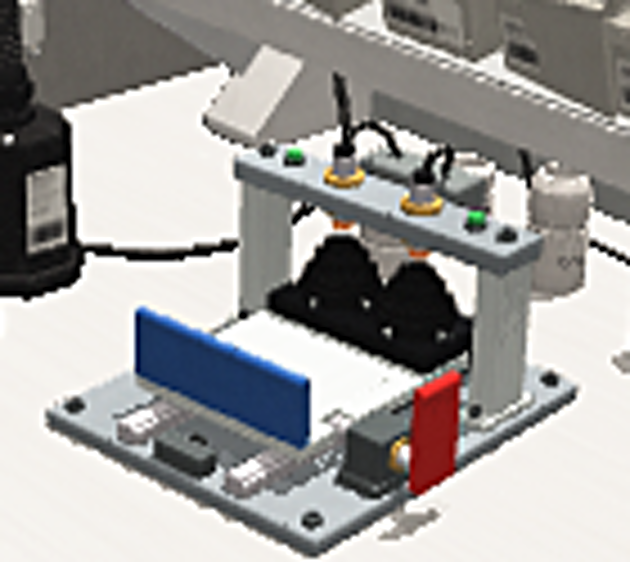

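The crops show the lip's top edge from (237.5,176.7) to (263.8,213.3) in the top view and from (225.4,198.4) to (263.7,214.4) in the side view. The tab's top runs from (282.5,227.9) to (293.3,221.7) in the top view. In the side view its outer top corners are at (287.2,216) and (297.2,212.7). The hubs stand in the nest, dark, in front of the bridge.

Run:
```python
from h import *
P=lambda x:np.round(x,4).tolist()
L,e1=tri((237.5,176.7),(225.4,198.4));R,e2=tri((263.8,213.3),(263.7,214.4));print("lip L/R top",P(L),e1,P(R),e2,np.linalg.norm(L-R))
for p in((237.5,176.7),(263.8,213.3)):print("lip z62",P(plane("top",p,.062)))
A,e1=tri((282.5,227.9),(287.2,216));B,e2=tri((293.3,221.7),(297.2,212.7));print("tab F/B top",P(A),e1,P(B),e2)
for p in((282.5,227.9),(293.3,221.7),(287.7,224.6)):print("tab z68",P(plane("top",p,.068)))
fl,fr,br=[plane("top",(u/4.8+210,v/4.8+120),.01) for u,v in((42,272),(245,548),(565,315))]
print("base",P(fl),P(fr),P(br),np.linalg.norm(fl-fr),np.linalg.norm(br-fr))
for d in(L-R,fl-fr):print(np.degrees(np.arctan2(-d[0],d[1])))
d=br-fr;print(np.degrees(np.arctan2(d[1],d[0])))
a=[plane("side",(u/4.5+195,v/4.5+130),.01) for u,v in((47,415),(312,555),(577,388))]
print("side base",[P(q) for q in a])
```

```text
lip L/R top [0.5177, -0.3047, 0.0639] 0.0035451949613495115 [0.4366, -0.367, 0.0634] 0.0018633492085909505 0.10229434900432074
lip z62 [0.5177, -0.3064, 0.062]
lip z62 [0.4369, -0.3662, 0.062]
tab F/B top [0.4049, -0.4071, 0.0732] 0.00031585966111224127 [0.4188, -0.4311, 0.071] 0.0005403312892725412
tab z68 [0.405, -0.4074, 0.068]
tab z68 [0.419, -0.4311, 0.068]
tab z68 [0.4125, -0.4188, 0.068]
base [0.5243, -0.2615, 0.01] [0.3913, -0.3626, 0.01] [0.5076, -0.5183, 0.01] 0.16707628512739345 0.1943475497079319
-52.46476557787065
-52.7575517958866
-53.26239142406863
side base [[0.5189, -0.2593, 0.01], [0.3786, -0.358, 0.01], [0.503, -0.518, 0.01]]
```

```bash
python3 - <<'E'
from h import *
print("lever",tri((55,178),(60,100)),tri((60,178),(117,138)))
a=np.radians(-53);X=np.array([np.cos(a),np.sin(a),0]);Y=np.array([-X[1],X[0],0]);R=np.c_[X,-Y,[0,0,-1]]
print(cv2.Rodrigues(state()["ee_rot"].T@R)[0].ravel())
p=state()["position"];w=np.array([.34,.03,.29]);h=np.array([.412,-.419,.12])+.028*Y
print(R.T@(w-p),R.T@(h-w),h)
E
echo '[{"az":0.12}, {"az":0.12}, {"az":0.11}, {"az":0.11}]' | python3 -m handwheel 0
```

```text
lever (array([ 0.47665829, -0.00882021,  0.29841494]), np.float64(0.007388626052874654)) (array([ 0.47806831, -0.04986165,  0.24528909]), np.float64(0.10892969051135977))
[ 0.00164872 -0.00046833  0.46017506]
[ 0.42478927  0.20277877 -0.05951629] [0.40191803 0.18471319 0.17      ] [ 0.43436179 -0.40214918  0.12      ]
clock: 0.5
position: [0.2464, 0.4914, 0.2307]
ee_rot: [[0.598, -0.801, -0.0], [-0.801, -0.598, -0.001], [0.001, 0.001, -1.0]]
ft_force: [0.6, 0.1, -0.2]
finger_gap: 0.0284
grasp_force: 0.0
```

```bash
echo '[{"sx":0.038, "sy":0.021, "sz":-0.002}, {"sx":0.038, "sy":0.021, "sz":-0.002}, {"sx":0.038, "sy":0.021, "sz":-0.002}, {"sx":0.038, "sy":0.021, "sz":-0.002}, {"sx":0.038, "sy":0.021, "sz":-0.002}, {"sx":0.038, "sy":0.021, "sz":-0.002}, {"sx":0.038, "sy":0.021, "sz":-0.002}, {"sx":0.038, "sy":0.021, "sz":-0.002}, {"sx":0.038, "sy":0.021, "sz":-0.002}, {}]' | python3 -m handwheel
echo '[{"sx":0.036, "sy":0.025}, {"sx":0.036, "sy":0.025}, {"sx":0.036, "sy":0.025}, {"sx":0.036, "sy":0.025}, {"sx":0.036, "sy":0.025}, {}]' | python3 -m handwheel
cat > go.py <<'E'
from h import *
import sys
a=np.radians(-53);X=np.array([np.cos(a),np.sin(a),0]);Y=np.array([-X[1],X[0],0]);R=np.c_[X,-Y,[0,0,-1]]
s=state();h=np.array(list(map(float,sys.argv[1:4])))
print(s["clock"],"tool delta",np.round(s["ee_rot"].T@(h-s["position"]),4),"rot",np.round(cv2.Rodrigues(s["ee_rot"].T@R)[0].ravel(),4),"F station",np.round(R.T@s["ft_force"],1))
E
python3 go.py .4344 -.4021 .12
```

```text
clock: 1.5
position: [0.3014, 0.1011, 0.2496]
ee_rot: [[0.598, -0.802, 0.001], [-0.802, -0.598, 0.0], [0.0, -0.001, -1.0]]
ft_force: [0.1, 0.5, 0.1]
finger_gap: 0.0002
grasp_force: 0.0
clock: 2.1
position: [0.3089, -0.1186, 0.2489]
ee_rot: [[0.594, -0.804, -0.002], [-0.804, -0.594, -0.001], [-0.0, 0.002, -1.0]]
ft_force: [-0.4, -0.4, -0.9]
finger_gap: -0.0
grasp_force: 0.0
2.1 tool delta [0.3026 0.0673 0.1289] rot [ 0.002   0.0002 -0.0095] F station [0.1 0.5 0.9]
```

```bash
echo '[{"sx":0.043, "sy":0.0095, "az":-0.009}, {"sx":0.043, "sy":0.0095}, {"sx":0.043, "sy":0.0095}, {"sx":0.043, "sy":0.0095}, {"sx":0.043, "sy":0.0095}, {"sx":0.043, "sy":0.0095}, {"sx":0.043, "sy":0.0095}, {"sz":0.04}, {"sz":0.045}, {"sz":0.04}]' | python3 -m handwheel
echo '[{}, {}]' | python3 -m handwheel
python3 go.py .4344 -.4021 .05
python3 - <<'E'
from h import *
o=[]
for n,(x,y) in(("top",(210,120)),("side",(205,120))):
    im=capture(n);o.append(cv2.resize(im[y:y+130,x:x+130],(400,400),interpolation=2))
    print(n,proj(n,state()["position"])-(x,y))
cv2.imwrite("pics/p1.png",np.hstack(o)[:,:,::-1])
E
```

```text
clock: 3.1
position: [0.4405, -0.3926, 0.1215]
ee_rot: [[0.609, -0.793, -0.001], [-0.793, -0.609, 0.002], [-0.002, -0.0, -1.0]]
ft_force: [0.6, -0.3, -0.1]
finger_gap: -0.0002
grasp_force: 0.0
clock: 3.3
position: [0.4408, -0.3934, 0.125]
ee_rot: [[0.61, -0.792, -0.001], [-0.792, -0.61, -0.001], [-0.0, 0.001, -1.0]]
ft_force: [0.9, -0.3, 1.0]
finger_gap: -0.0002
grasp_force: 0.0
3.3 tool delta [0.003  0.0102 0.075 ] rot [0.0012 0.0002 0.0104] F station [ 0.8 -0.6 -1. ]
top [68.65954138 89.35951888]
side [72.18726094 63.08309271]
```

View pics/p1.png

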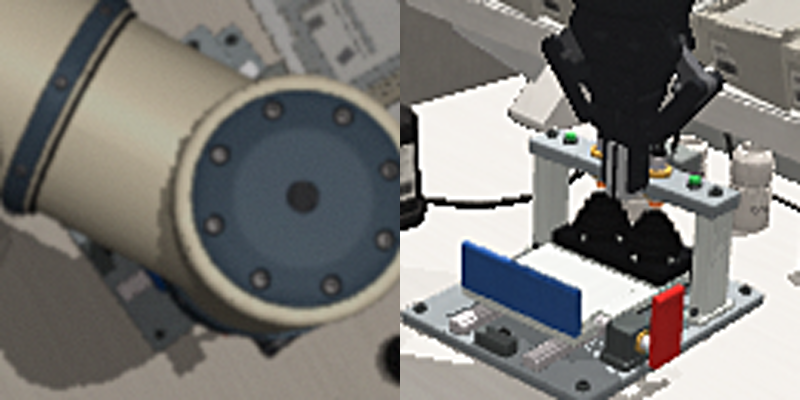

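The side view shows the shut fingertip at about (622,195) in the picture, which matches its projection. It is inward of the red tab (665,330) and well above everything. Going down behind the tab now.

```bash
echo '[{"sx":0.003, "sy":0.010, "az":0.01}, {"sz":0.025}, {"sz":0.025}, {"sz":0.025}, {}, {}]' | python3 -m handwheel
python3 go.py .4344 -.4021 .05
```

```text
clock: 4.0
position: [0.4345, -0.403, 0.0508]
ee_rot: [[0.601, -0.799, 0.001], [-0.799, -0.601, -0.001], [0.002, 0.0, -1.0]]
ft_force: [0.5, -0.5, 0.4]
finger_gap: 0.0
grasp_force: 0.0
4.0 tool delta [-0.0008 -0.0004  0.0008] rot [ 0.     -0.0018 -0.0009] F station [ 0.7 -0.1 -0.4]
```

Clear of everything. Next I move along +tool y (station −y) and watch the force.

```bash
for k in 1; do echo '[{"sy":0.004}, {"sy":0.004}, {"sy":0.004}, {}, {}]' | python3 -m handwheel; done; python3 go.py .4344 -.4021 .05; echo '[{"sy":0.004}, {"sy":0.004}, {}, {}]' | python3 -m handwheel;python3 go.py .4344 -.4021 .05
```

```text
clock: 4.5
position: [0.4244, -0.4094, 0.0496]
ee_rot: [[0.601, -0.799, 0.0], [-0.799, -0.601, -0.0], [0.0, 0.0, -1.0]]
ft_force: [-0.4, -0.8, 0.6]
finger_gap: 0.0002
grasp_force: 0.0
4.5 tool delta [ 0.0002 -0.0124 -0.0004] rot [ 0.     -0.0002 -0.0011] F station [ 0.4  0.8 -0.6]
clock: 4.9
position: [0.418, -0.4143, 0.0493]
ee_rot: [[0.601, -0.799, -0.0], [-0.799, -0.601, -0.0], [-0.0, 0.0, -1.0]]
ft_force: [0.2, -0.1, 0.9]
finger_gap: -0.0001
grasp_force: 0.3
4.9 tool delta [ 0.0002 -0.0204 -0.0008] rot [ 0.0003  0.0001 -0.0009] F station [ 0.2 -0.1 -0.9]
```

```bash
echo '[{"sy":0.004}]' | python3 -m handwheel|grep ft_; echo '[{"sy":0.003}]' | python3 -m handwheel|grep ft_; echo '[{"sy":0.003}]' | python3 -m handwheel|grep ft_; python3 go.py .4344 -.4021 .05
python3 - <<'E'
from h import *
im=capture("side");m=mask(im,"red",(200,180,330,270));k=max(cv2.findContours(m,0,2)[0],key=cv2.contourArea)
print(m.sum(),cv2.approxPolyDP(k,1.5,True)[:,0].tolist(),proj("side",state()["position"]))
cv2.imwrite("pics/p2.png",cv2.resize(im[130:255,220:345],(500,500),interpolation=2)[:,:,::-1])
E
```

```text
ft_force: [1.1, 2.4, 1.6]
ft_force: [9.8, 10.2, 2.5]
ft_force: [15.1, 16.6, 2.2]
5.2 tool delta [-0.0001 -0.0264 -0.0006] rot [-0.0071 -0.0018 -0.0017] F station [ -4.2 -22.   -2.2]
241 [[302, 215], [293, 220], [293, 242], [301, 237]] [290.71208634 224.18176077]
```

View pics/p2.png

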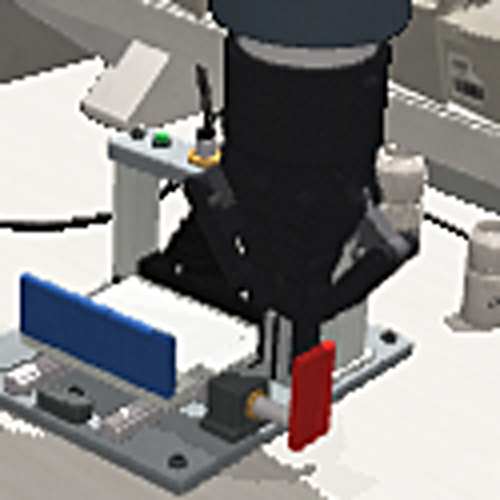

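The tab moved from (287,217) to (293,220) in the side view, which is about 16 mm. The force then rose to 22 N, so the bolt is against its outer stop. I'll back off, go up and move behind the lip.

```bash
echo '[{"sy":-0.004}, {"sy":-0.006}, {"sz":-0.03}, {"sz":-0.03}, {}, {}]' | python3 -m handwheel
python3 - <<'E'
from h import *
im=capture("side");m=mask(im,"red",(200,180,330,270));k=max(cv2.findContours(m,0,2)[0],key=cv2.contourArea)
print(cv2.moments(m)["m10"]/m.sum(),cv2.approxPolyDP(k,1.5,True)[:,0].tolist())
Y=np.array([.799,.602,0]);t=np.array([.412,-.419,.044]);print(proj("side",t),proj("side",t-.016*Y))
m=mask(cv2.imread("pics/side0.png")[:,:,::-1].copy(),"red",(200,180,330,270));print(cv2.moments(m)["m10"]/m.sum())
E
# lip_back approx (.479,-.339); hook point 30 mm behind it
python3 go.py .497 -.363 .11
```

```text
clock: 5.85
position: [0.418, -0.4143, 0.1096]
ee_rot: [[0.601, -0.799, 0.0], [-0.799, -0.601, -0.001], [0.001, -0.0, -1.0]]
ft_force: [-0.0, -0.8, -0.8]
finger_gap: -0.0003
grasp_force: 0.0
297.29583333333335 [[302, 215], [293, 220], [293, 242], [301, 237]]
[291.34919362 226.83326371] [297.8284504  229.64418368]
291.0373443983402
5.9 tool delta [ 0.0071 -0.0941 -0.0014] rot [ 0.0005  0.0012 -0.0012] F station [-0.2 -0.5 -0.1]
```

```bash
echo '[{"sx":0.001, "sy":-0.031}, {"sx":0.001, "sy":-0.032}, {"sy":-0.031}, {}, {"sz":0.034}, {"sz":0.033}, {}, {}]' | python3 -m handwheel; python3 go.py .494 -.359 .042
python3 - <<'E'
from h import *
im=capture("side")
cv2.imwrite("pics/p3.png",cv2.resize(im[130:255,200:325],(500,500),interpolation=2)[:,:,::-1])
E
```

```text
clock: 6.7
position: [0.4936, -0.3595, 0.0419]
ee_rot: [[0.601, -0.799, -0.003], [-0.799, -0.601, 0.0], [-0.002, 0.002, -1.0]]
ft_force: [0.4, 0.1, 0.7]
finger_gap: 0.0002
grasp_force: 0.0
6.7 tool delta [-0.0001 -0.0006 -0.0001] rot [ 0.002   0.0017 -0.0007] F station [ 0.1 -0.4 -0.7]
```

View pics/p3.png

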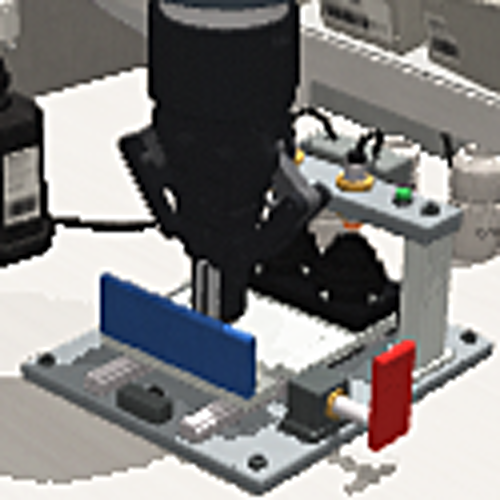

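The fingertip (215,300) stands behind the blue lip (180,335), the bolt is out and the hubs are standing. Pulling gently.

```bash
echo '[{"sx":-0.006}, {"sx":-0.004}, {"sx":-0.003}, {"sx":-0.003}, {"sx":-0.005}, {"sx":-0.007}, {"sx":-0.008}, {"sx":-0.008}, {"sx":-0.008}, {"sx":-0.008}]' | python3 -m handwheel; python3 go.py .494 -.359 .042
echo '[{"sx":-0.008}, {"sx":-0.008}, {"sx":-0.008}, {"sx":-0.008}, {"sx":-0.006}, {"sx":-0.004}]' | python3 -m handwheel; python3 go.py .494 -.359 .042
```

```text
clock: 7.75
position: [0.4583, -0.3109, 0.0428]
ee_rot: [[0.601, -0.799, 0.001], [-0.799, -0.601, -0.001], [0.001, -0.0, -1.0]]
ft_force: [0.9, -2.9, 2.7]
finger_gap: 0.0001
grasp_force: 1.8
7.75 tool delta [0.0599 0.0004 0.0008] rot [-0.0003 -0.001  -0.0005] F station [ 2.9  1.  -2.7]
clock: 8.35
position: [0.4328, -0.277, 0.0422]
ee_rot: [[0.601, -0.799, -0.0], [-0.799, -0.601, 0.0], [-0.0, -0.0, -1.0]]
ft_force: [1.9, -2.4, 1.2]
finger_gap: -0.0002
grasp_force: 1.6
8.35 tool delta [0.1023 0.0004 0.0002] rot [-0.0001  0.0003 -0.0006] F station [ 3.1 -0.1 -1.2]
```

```bash
echo '[{"sx":-0.004}, {"sx":-0.003}]' | python3 -m handwheel|grep ft_;for i in 1; do echo '[{"sx":-0.002}]' | python3 -m handwheel|grep ft_; echo '[{"sx":-0.002}]' | python3 -m handwheel|grep ft_;  done; python3 go.py .494 -.359 .042
```

```text
ft_force: [2.5, -2.8, 1.0]
ft_force: [2.6, -2.0, 1.5]
ft_force: [2.3, -2.7, 1.4]
8.75 tool delta [0.1127 0.0003 0.0002] rot [ 0.      0.0001 -0.0009] F station [ 3.5 -0.2 -1.4]
```

```bash
echo '[{"sx":-0.002}]' | python3 -m handwheel|grep ft_; echo '[{"sx":-0.002}]' | python3 -m handwheel|grep ft_; echo '[{"sx":-0.001}, {}]' | python3 -m handwheel|grep ft_;python3 go.py .494 -.359 .042
```

```text
ft_force: [2.0, -1.2, 1.9]
ft_force: [2.5, -1.7, 1.6]
ft_force: [4.9, -5.5, -1.7]
9.15 tool delta [0.1168 0.0004 0.0004] rot [-0.0001 -0.0015 -0.0004] F station [ 7.3 -0.6  1.7]
```

```bash
echo '[{"sx":-0.001}, {}]' | python3 -m handwheel|grep ft_; python3 go.py .494 -.359 .042;  echo '[{"sx":-0.001}, {}]' | python3 -m handwheel|grep ft_;python3 go.py .494 -.359 .042
```

```text
ft_force: [5.7, -9.5, -5.6]
9.35 tool delta [0.1168 0.0005 0.0007] rot [-0.0002 -0.0032 -0.0002] F station [11.   1.2  5.6]
ft_force: [7.9, -13.3, -8.1]
9.55 tool delta [0.1169 0.0006 0.0009] rot [-0.0002 -0.0048  0.0002] F station [15.4  1.7  8.1]
```

Firm front stop at 15 N. Backing off, going up and across to the outside of the tab.

```bash
echo '[{"sx":0.003}, {"sx":0.005}, {"sz":-0.03}, {"sz":-0.04}, {}]' | python3 -m handwheel; python3 go.py .3756 -.4464 .11
```

```text
clock: 10.05
position: [0.4294, -0.2707, 0.1168]
ee_rot: [[0.602, -0.799, 0.006], [-0.799, -0.602, -0.003], [0.006, -0.003, -1.0]]
ft_force: [0.4, -0.5, 0.3]
finger_gap: 0.0
grasp_force: 0.0
10.05 tool delta [0.1079 0.1487 0.007 ] rot [-0.0034 -0.0062 -0.0001] F station [ 0.6 -0.  -0.3]
```

```bash
echo '[{"sx":0.018, "sy":0.025, "ax":-0.003, "ay":-0.006}, {"sx":0.018, "sy":0.025}, {"sx":0.018, "sy":0.025}, {"sx":0.018, "sy":0.025}, {"sx":0.018, "sy":0.025}, {"sx":0.018, "sy":0.024}, {}, {}]' | python3 -m handwheel; python3 go.py .3756 -.4464 .05
python3 - <<'E'
from h import *
im=capture("side")
cv2.imwrite("pics/p4.png",cv2.resize(im[120:260,195:335],(560,560),interpolation=2)[:,:,::-1])
E
```

```text
clock: 10.85
position: [0.3721, -0.4451, 0.111]
ee_rot: [[0.6, -0.8, -0.008], [-0.8, -0.6, 0.005], [-0.009, 0.003, -1.0]]
ft_force: [0.8, 0.0, -0.8]
finger_gap: -0.0001
grasp_force: 0.0
10.85 tool delta [ 0.0037 -0.0022  0.061 ] rot [ 0.003   0.0088 -0.0024] F station [ 0.4 -0.6  0.8]
```

View pics/p4.png

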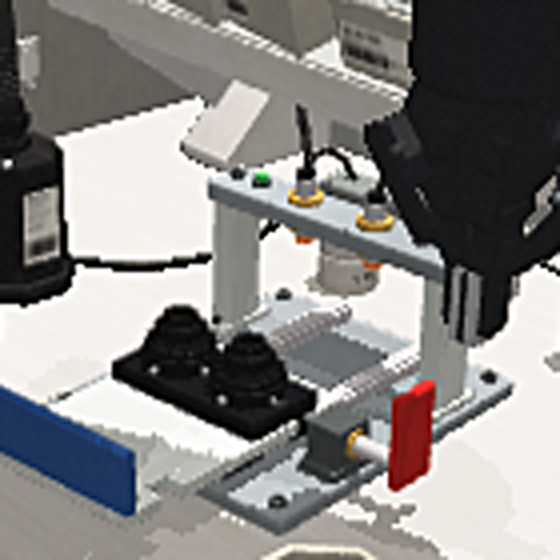

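The carriage is out with both hubs upright in the nest (180,340 and 250,370). The bolt is out (tab at 410,435) and the fingertip (475,335) is above and outside the tab. Going down.

```bash
echo '[{"sx":0.003, "sz":0.02, "ax":0.003, "ay":0.009, "az":-0.002}, {"sz":0.02}, {"sz":0.02}, {}, {}]' | python3 -m handwheel; python3 go.py .3756 -.4464 .05; echo '[{"sy":-0.004}, {"sy":-0.004}, {"sy":-0.004}]' | python3 -m handwheel |grep ft_;  echo '[{"sy":-0.003}, {"sy":-0.003}]' | python3 -m handwheel |grep ft_;echo '[{"sy":-0.003}, {"sy":-0.003}]' | python3 -m handwheel |grep ft_; python3 go.py .3756 -.4464 .05
```

```text
clock: 11.4
position: [0.3751, -0.4473, 0.0525]
ee_rot: [[0.604, -0.797, 0.001], [-0.797, -0.604, -0.002], [0.003, 0.0, -1.0]]
ft_force: [-0.7, 0.4, 0.4]
finger_gap: -0.0002
grasp_force: 0.0
11.4 tool delta [-0.0004 -0.0009  0.0025] rot [ 0.0004 -0.0025  0.0026] F station [-0.8  0.3 -0.4]
ft_force: [0.0, -0.2, -0.5]
ft_force: [-1.8, -1.6, 1.7]
ft_force: [-2.1, -1.2, 2.5]
12.1 tool delta [-0.001   0.0222  0.0024] rot [ 0.0006 -0.0034  0.0012] F station [-0.3  2.4 -2.5]
```

```bash
echo '[{"sy":-0.002}, {"sy":-0.002}]' | python3 -m handwheel |grep ft_;echo '[{"sy":-0.0015}, {}]' | python3 -m handwheel |grep ft_; echo '[{"sy":-0.0015}, {}]' | python3 -m handwheel |grep ft_;python3 go.py .3756 -.4464 .05;echo '[{"sy":-0.0015}, {}]' | python3 -m handwheel |grep ft_; python3 go.py .3756 -.4464 .05
```

```text
ft_force: [-1.7, -2.1, 1.7]
ft_force: [-1.5, -1.3, 0.7]
ft_force: [-2.0, -0.8, 1.5]
12.7 tool delta [-0.0008  0.0296  0.0021] rot [-0.0001 -0.0031  0.0012] F station [-0.6  2.1 -1.5]
ft_force: [-1.9, -1.8, 0.8]
12.9 tool delta [-0.0008  0.0308  0.0021] rot [ 0.0004 -0.0029  0.0013] F station [ 0.2  2.6 -0.8]
```

```bash
echo '[{"sy":-0.0015}, {}]' | python3 -m handwheel |grep ft_; echo '[{"sy":-0.0015}, {}]' | python3 -m handwheel |grep ft_;echo '[{"sy":-0.0015}, {}]' | python3 -m handwheel |grep ft_; python3 go.py .3756 -.4464 .05
python3 - <<'E'
from h import *
m=mask(capture("side"),"red",(200,180,330,270));print(m.sum(),cv2.boundingRect(m))
E
```

```text
ft_force: [-5.4, -5.5, 1.1]
ft_force: [-8.5, -10.4, 1.6]
ft_force: [-12.1, -12.9, 1.7]
13.5 tool delta [-0.0006  0.0312  0.0025] rot [ 0.0066 -0.0016  0.0012] F station [ 3.  17.4 -1.7]
169 (285, 215, 11, 25)
```

Firm stop at 17 N. Retreating and checking.

```bash
echo '[{"sy":0.006}, {"sy":0.012}, {"sy":0.012}, {"sz":-0.04}, {"sz":-0.04}, {"sz":-0.04}, {"sy":0.03, "sz":-0.02}, {"sy":0.03}, {}, {}]' | python3 -m handwheel
python3 - <<'E'
from h import *
o=[]
im=capture("side");m=mask(im,"red",(200,180,330,270));print(m.sum(),cv2.moments(m)["m10"]/m.sum(),"ref 291.04 in")
b=mask(im,"blue",(150,180,330,290));b0=mask(cv2.imread("pics/side0.png")[:,:,::-1].copy(),"blue",(150,180,330,290))
for q in(b0,b):M=cv2.moments(q,True);print(plane("side",(M["m10"]/M["m00"],M["m01"]/M["m00"]),.0465))
t=capture("top")
cv2.imwrite("pics/p5.png",np.hstack([cv2.resize(im[120:260,175:315],(400,400),interpolation=2),cv2.resize(t[100:270,180:350],(400,400),interpolation=2)])[:,:,::-1])
E
```

```text
clock: 14.55
position: [0.3316, -0.4797, 0.1918]
ee_rot: [[0.602, -0.799, 0.002], [-0.799, -0.602, -0.002], [0.003, -0.001, -1.0]]
ft_force: [0.4, -0.6, -0.6]
finger_gap: 0.0001
grasp_force: 0.0
238 290.87394957983196 ref 291.04 in
[ 0.47742083 -0.33569414  0.0465    ]
[ 0.41566513 -0.25602878  0.0465    ]
```

View pics/p5.png

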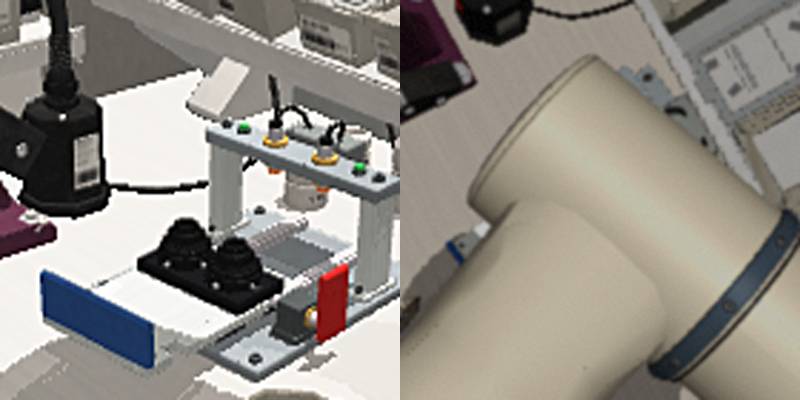

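The side view shows the bolt home: the tab centroid is at 290.9, against 291.0 at the start. The carriage is out by 100.8 mm and the hubs are standing at (185,245) and (235,265). The robot is clear, so I'm handing in.

```bash
python3 -c "
from station import *
print(sign_off())"
```

```text
the job is handed in; nothing more can be done
None
```

The job is handed in at about 14.6 s: bolt drawn out, carriage pulled to its front stop (about 100 mm measured), bolt pushed fully home again, and both hubs still upright in their nest.

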